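# Press the bearing sleeve home in its housing

### The arm

A 6-joint arm with a two-finger parallel gripper is mounted at the origin on a cart in front of the work surface, level with it; the furniture and walls round the work are solid. World frame = base frame: x ahead of the robot, y to its left, z up, the work surface at z = 0. Lengths are in m, angles in rad, forces in N, time in s.
With the tool pointing down it reaches from about 0.35 to 1 m from the base axis. Payload 7.1 kg.
Tool frame: the origin (TCP) lies midway between the tips of the shut fingers; the grasp point (between the pads) lies 19 mm behind it (robot.grasp_offset is the z of the grasp point in the tool frame, in m); z points along the fingers, y is the line along which they close (so a half turn about z gives the same grasp; the last joint's range is limited). The gripper opens to 85 mm and grips with 20 to 120 N. Pads are 22 mm wide; open, the fingers measure 114 mm over their backs; the gripper's body (76 mm by 85 mm) begins 54 mm behind the grasp point. The pads swing forward as they close: fully open they stand 13 mm farther back than shut.
Start: joints at [1.11, 0.423, 1.63, -0, 1.089, -0.019], TCP at [0.267, 0.565, 0.231] pointing down, gripper open.
Joint ranges: [-3, 3], [-0.9, 2.11], [0.09, 2.58], [-1.31, 4.45], [0.11, 2.69], [-2.54, 2.54]. Speed limits (rad/s): [2.39, 2.39, 3.01, 3.14, 3.14, 3.14].

### API

Orientations are given as a rotation vector (axis times angle).
In Python, from rig import robot, read_camera, camera_info gives the robot as it stands.
- The arm moves only by the shell command python3 -m crank 'ROWS' [OPENING] [FORCE]. ROWS is JSON, a list of rows, each an object of numbers: "dx", "dy", "dz": the shift along the tool's x, y, z in units of 250 mm (1.0 is 250 mm); "yaw": the turn about the tool's z in units of pi/2 rad (1.0 is pi/2 rad). In form: [{"dx": .., "dy": .., "dz": .., "yaw": ..}, ...]. A call has exactly 5 rows; each row is the pose to reach, as a shift and turn from the pose commanded when the call began, along the tool's axes at that moment; what a row does not reach only later rows make up. A row lasts 1/12 s, in which the tool goes at most 41.7 mm and 7.16 degrees, less where a joint would pass 70% of its speed; a pose out of reach is approached as far as the arm can. A call with a number of a shift or a turn outside -1 to 1 is refused whole. A call with a gripper value outside its range is refused whole. OPENING is the closure, from 0 (fully open) to 1 (shut), set as the call begins (- or left out, the last holds). The fingers move at their own pace and stop on an object; FORCE is the grip in N (left out, the last holds). Time passes only in rows, so rows that repeat a pose let the fingers close, or fill a call up. It gives the time, the measured TCP pose, the force, the opening and the grip force at its end, in the units of the state.
- robot.get_state(): the state, without advancing time (a new reading comes with each control period).
- read_camera(name): name is "scene" or "top"; returns (picture, depth): 480x640x3 uint8, red, green, blue; 480x640 float32, m along the optical axis (not along the pixel's ray), 0 where there is no reading.
- camera_info(name): a dict with "K" (3x3 intrinsics, pixels), "extrinsics" (4x4, takes a point from world to camera coordinates). Camera axes: x right, y up, looking along -z (the intrinsics and any distortion apply to the point x, -y, -z); pixel columns grow to the right and rows downward; lengths in m; the calibration is good to about 2 mm. A picture is of the moment at which its call begins. camera_info takes no time and is no camera call.
- robot.job_done(): hands the job in; it is judged then, once.
The state is a dict: "t": time; "joints": joint angles; "joint_velocities": joint speeds; "tau": joint torques, N m; "tool_pos": TCP position; "orientation": TCP orientation; "ft_force": force on the tool from outside, world axes, zero at the start; "torque": the same for the moment, N m; "finger_gap": finger opening in m; "grasp_force": force on a finger pad.
Only numpy, scipy, OpenCV 4.12 (cv2) and the standard library are available. Lean on these libraries where they do the work, as an engineer would, in place of code of your own. Each camera call takes 0.05 s, during which the arm holds its last target. There are 200 camera calls.

### The job

Press the slimmer of the two flanged bearing sleeves, barrel down, into the bore of the bearing housing until its flange sits flush on the boss all round, then let go of it. The bore is off-centre, so feel for its mouth with a light touch, and never push the sleeve against the housing with more than about 50 N. Leave the wider sleeve, the nut driver and the marker where they are.

Things in the scene. Friction and masses are not known exactly. Their poses are not given: they have to be found in the camera images.
- slim_sleeve: the slimmer brass flanged sleeve, standing upright: barrel 24 mm diameter, 22 mm long at the bottom (foot bevelled 1.5 mm), then a flange 40 mm diameter, 5 mm thick, then a hub 26 mm diameter, 30 mm long on top, by which it is gripped; 57 mm tall, 0.1 to 0.25 kg. Round about its z axis. Origin: centre of the barrel's underside; z up along its axis
- wide_sleeve: the wider brass flanged sleeve, same heights but barrel 34 mm, flange 50 mm, hub 32 mm diameter; it does not fit. Origin: centre of its underside, z up
- housing: bearing housing fixed to the bench: dark square base plate 100 x 100 x 10 mm (bolt heads 6 mm high at the corners) and on it a round aluminium boss, 60 mm diameter, flat top 46 mm above the bench, with a vertical bore in the boss's centre. Boss and bore stand 6 mm off the plate's centre, in a direction that varies and is not measured; they do not turn. Origin: centre of the plate's underside, z up
- nut_driver: bystander: nut driver lying flat, 24 x 147 x 24 mm; origin under its middle
- marker_black: bystander: marker pen lying flat, 16 x 128 x 16 mm; origin under its middle
- housing_top (a point): point above the plate's centre at the height of the boss's top; the axis of the bore (25.4 mm diameter) passes 6 mm from it, in an unknown direction. The sleeve slides into the bore freely for 6 to 12 mm (varies), then a grip ring resists with about 9 N until the flange bottoms on the boss, which is rigid; then the sleeve's origin is 22 mm below this point
There are look-alikes about, which are no part of the job. Leave any orange look-alike of the slim_sleeve alone.

How it is judged:
By the outcome, as a careful person would: the job done as asked, in the order asked, and still so for the second after the job is handed in, with the robot touching nothing.
It also fails if it takes over 69 s, if anything falls off the work surface, if the arm or the gripper's body presses on something with over 40 N, if the wrist force passes 120 N, or if a joint passes its speed limit or range.

## Working session

There is one attempt and no reset: what is moved stays moved. The work goes in short steps, Python scripts to look and compute and a shell command to move; the robot and the scene stay as the last step left them, time stands still between calls to the robot, and variables do not carry over. Pictures are saved under pics/ and viewed, at most 10 in all, crops included, and the job is handed in when it is done.

```bash
mkdir -p pics; ls
python3 - <<'E'
from rig import robot, read_camera, camera_info
import cv2, numpy as np
for n in ("scene","top"):
    p,d=read_camera(n); np.savez(f"{n}0.npz",p=p,d=d)
    cv2.imwrite(f"pics/{n}0.png",p[:,:,::-1])
    c=camera_info(n); print(n,c)
print(robot.get_state())
E
```

```text
pics
scene {'K': array([[518.93482971,   0.        , 313.02514227],
       [  0.        , 518.93482971, 250.03294166],
       [  0.        ,   0.        ,   1.        ]]), 'extrinsics': array([[-0.70829325, -0.70590638, -0.00410661,  0.3558459 ],
       [ 0.37357732, -0.37976383,  0.84629748, -0.21243702],
       [-0.59896633,  0.59789265,  0.53269476, -0.6740121 ],
       [ 0.        ,  0.        ,  0.        ,  1.        ]])}
top {'K': array([[530.23121703,   0.        , 307.30897616],
       [  0.        , 530.23121703, 240.93698679],
       [  0.        ,   0.        ,   1.        ]]), 'extrinsics': array([[ 0.01563224, -0.99984069, -0.00861499, -0.01238458],
       [ 0.99541422,  0.01474866,  0.09451455, -0.47591043],
       [-0.09437244, -0.01005296,  0.9954862 , -0.993963  ],
       [ 0.        ,  0.        ,  0.        ,  1.        ]])}
{'t': 0.1, 'joints': array([ 1.11000279e+00,  4.23785745e-01,  1.63060557e+00,  2.06071045e-06,
        1.08863137e+00, -1.89784726e-02]), 'joint_velocities': array([-0.00166532, -0.00103525, -0.00128585,  0.00087589,  0.00050537,
       -0.00036904]), 'tau': array([ 5.68884079e-04, -5.58418500e+01, -2.82445049e+01, -5.73781244e-05,
        2.99863044e-03, -1.15991978e-05]), 'tool_pos': array([0.26697937, 0.56455383, 0.23061327]), 'orientation': array([-6.88297137e-01, -3.06491450e+00,  2.18104981e-03]), 'ft_force': array([ 0.26196739,  0.25120106, -0.48417026]), 'torque': array([-0.03007174, -0.00273149,  0.01242085]), 'grasp_force': 0.0, 'finger_gap': 0.08509604369657826}
```

View pics/scene0.png

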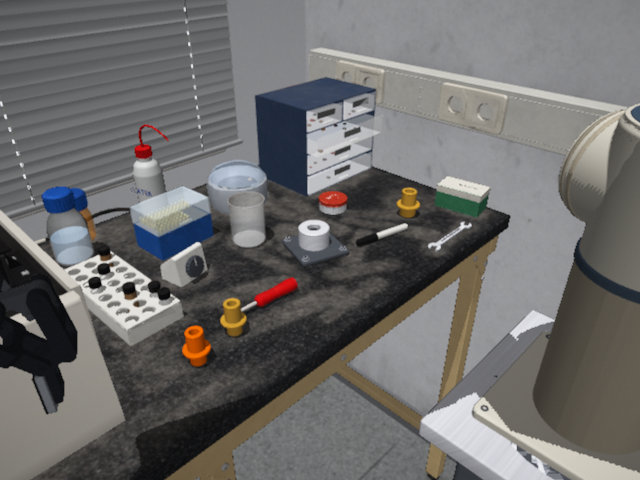

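View pics/top0.png

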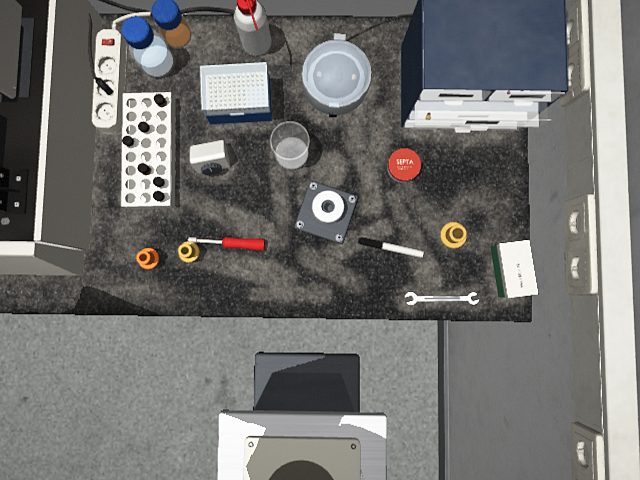

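The scene view shows brass sleeves at (233,317) and (408,203), an orange one at (196,346), and the housing at (314,237). In the top view the left brass sleeve is at (189,251), the right one at (453,235), the orange one at (147,258) and the boss at (327,206).

```bash
cat > h.py <<'E'
import numpy as np, cv2
from rig import robot, read_camera, camera_info
def ray(n,u,v,z):
    c=camera_info(n);K=c["K"];E=c["extrinsics"];R=E[:3,:3];t=E[:3,3]
    r=np.array([(u-K[0,2])/K[0,0],-(v-K[1,2])/K[1,1],-1.]); o=-R.T@t; w=R.T@r
    return o+w*(z-o[2])/w[2]
def proj(n,P):
    c=camera_info(n);K=c["K"];E=c["extrinsics"];q=E[:3,:3]@np.asarray(P)+E[:3,3]
    return K[0,0]*q[0]/-q[2]+K[0,2], K[1,1]*-q[1]/-q[2]+K[1,2]
def cloud(n,d):
    c=camera_info(n);K=c["K"];E=c["extrinsics"];v,u=np.mgrid[:480,:640]
    q=np.stack([(u-K[0,2])/K[0,0]*d,-(v-K[1,2])/K[1,1]*d,-d],-1)
    return (q-E[:3,3])@E[:3,:3]
E
python3 - <<'E'
from h import *
for n in("top","scene"):
    f=np.load(n+"0.npz");p,d=f["p"],f["d"];W=cloud(n,d)
    hsv=cv2.cvtColor(p,cv2.COLOR_RGB2HSV)
    m=cv2.inRange(hsv,(5,130,60),(30,255,255))
    k,l,s,c=cv2.connectedComponentsWithStats(m)
    for i in range(1,k):
        if 150<s[i,4]<3000:
            P=W[(l==i)&(d>0)]
            z=P[:,2]
            top=P[(z>.05)&(z<.064)]; fl=P[(z>.02)&(z<.034)]
            print(n,c[i].round(1),s[i],"hue",np.median(hsv[l==i][:,0]),"zmax",np.percentile(z,98).round(4))
            for q in(top,fl):
                if len(q)>5:
                    (x,y),r=cv2.minEnclosingCircle(q[:,:2].astype(np.float32)); print("   circ",round(x,4),round(y,4),round(r*2,4),len(q))
    # boss
    m=((W[...,2]>.041)&(W[...,2]<.051)&(d>0)&(hsv[...,1]<40)&(np.hypot(W[...,0]-ray("top",327,206,.046)[0],W[...,1]-ray("top",327,206,.046)[1])<.045)).astype(np.uint8)
    cs,_=cv2.findContours(m,cv2.RETR_EXTERNAL,cv2.CHAIN_APPROX_NONE);cc=max(cs,key=cv2.contourArea)
    pts=np.array([ray(n,u,v,.046)[:2] for u,v in cc[:,0]],np.float32)
    e=cv2.minEnclosingCircle(pts); print(n,"boss",e, pts.mean(0), "depth z",np.median(W[m>0][:,2]))
E
cat > crop.py <<'E'
import sys;from h import *
f=np.load("top0.npz")["p"]
a=[cv2.resize(f[y-35:y+35,x-35:x+35],(390,390),interpolation=2) for x,y in((189,251),(327,210))]
cv2.imwrite("pics/crop0.png",np.hstack(a)[:,:,::-1])
E
python3 crop.py
```

```text
top [177.3  34.5] [159  17  31  29 438] hue 14.0 zmax 0.0684
   circ 0.885 0.2618 0.0516 155
   circ 0.8828 0.2591 0.0483 94
top [453.1 234.7] [440 222  27  26 542] hue 20.0 zmax 0.0601
   circ 0.4926 -0.2825 0.0328 171
   circ 0.4918 -0.2829 0.0501 273
top [188.3 251.3] [178 241  22  21 325] hue 19.0 zmax 0.0598
   circ 0.4531 0.2211 0.027 115
   circ 0.453 0.2209 0.0397 153
top [147.5 257.9] [136 248  23  21 390] hue 11.0 zmax 0.0595
   circ 0.44 0.2987 0.0285 132
   circ 0.439 0.2979 0.0406 176
top boss ((0.5412506461143494, -0.04279184713959694), 0.030196983367204666) [ 0.5413406  -0.04261362] depth z 0.04628482717344043
scene [408.  202.4] [396 187  24  31 505] hue 20.0 zmax 0.0572
   circ 0.4913 -0.2808 0.0347 107
   circ 0.4915 -0.28 0.0512 161
scene [ 88.6 221.9] [ 80 209  16  31 173] hue 15.0 zmax 0.0732
   circ 0.8713 0.2546 0.0211 51
   circ 0.8685 0.2534 0.016 31
scene [232.7 316.9] [220 298  27  39 719] hue 20.0 zmax 0.0574
   circ 0.4527 0.2231 0.0282 177
   circ 0.4518 0.2231 0.0413 248
scene [195.6 345.5] [182 325  29  42 871] hue 12.0 zmax 0.0573
   circ 0.4388 0.2996 0.0277 214
   circ 0.4382 0.3007 0.0418 300
scene boss ((0.536354660987854, -0.03669404238462448), 0.034753356128931046) [ 0.536161   -0.03711428] depth z 0.04519528183553045
```

View pics/crop0.png

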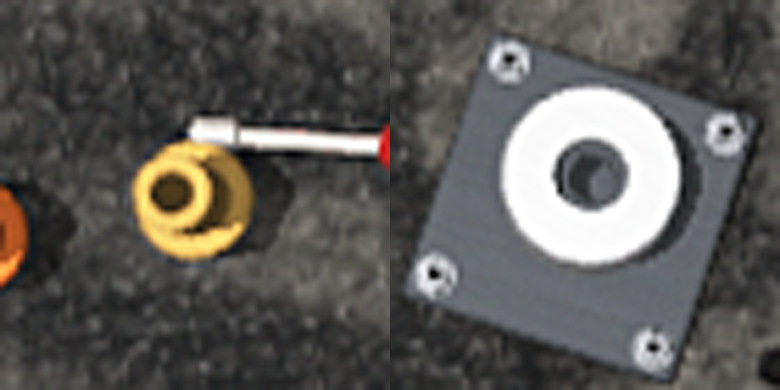

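The left brass sleeve, at about (0.4528, 0.2215), has a 40 mm flange, so it is the slim one. The bore is at about (0.541, -0.043), and the driver tip touches the sleeve on its +x side. I'm moving now, first along -y to stay clear of the cabinet.

```bash
cat > d.py <<'E'
import sys;from h import *
from scipy.spatial.transform import Rotation as R
s=robot.get_state();T=np.array([float(a) for a in sys.argv[1:4]])
M=R.from_rotvec(s["orientation"]);
print("d units",(M.inv().apply(T-s["tool_pos"])/.25).round(3),"pos",s["tool_pos"].round(4),"z",M.as_matrix()[:,2].round(3),"y",M.as_matrix()[:,1].round(3))
E
python3 -m crank '[{"dx":-0.06,"dy":-0.14},{"dx":-0.13,"dy":-0.28},{"dx":-0.2,"dy":-0.43},{"dx":-0.27,"dy":-0.58},{"dx":-0.34,"dy":-0.72}]' 0.4 60
python3 d.py 0.4528 0.2215 0.12; python3 -c "from rig import robot;print(robot.grasp_offset)"
```

```text
d units [-1.259 -0.922  0.444] pos [0.267  0.5646 0.2306] z [-0.001 -0.001 -1.   ] y [ 0.428  0.904 -0.001]
-0.0187validation failed for argument at $[0]...
```

```bash
python3 -m crank '[{"dx":-0.06,"dy":-0.14,"dz":0,"yaw":0},{"dx":-0.13,"dy":-0.28,"dz":0,"yaw":0},{"dx":-0.2,"dy":-0.43,"dz":0,"yaw":0},{"dx":-0.27,"dy":-0.58,"dz":0,"yaw":0},{"dx":-0.34,"dy":-0.72,"dz":0,"yaw":0}]' 0.4 60
python3 d.py 0.4528 0.2215 0.12
```

```text
t: 0.52
tool_pos: [0.2663, 0.3636, 0.2308]
orientation: [-0.687, -3.065, 0.002]
ft_force: [1.1, 0.2, -0.2]
finger_gap: 0.0511
grasp_force: 0.0
d units [-0.917 -0.195  0.443] pos [0.2663 0.3636 0.2308] z [-0.001 -0.001 -1.   ] y [ 0.427  0.904 -0.001]
```

```bash
python3 -m crank '[{"dx":-0.14,"dy":-0.03,"dz":0.04,"yaw":0},{"dx":-0.28,"dy":-0.06,"dz":0.08,"yaw":0},{"dx":-0.42,"dy":-0.09,"dz":0.12,"yaw":0},{"dx":-0.56,"dy":-0.12,"dz":0.16,"yaw":0},{"dx":-0.7,"dy":-0.15,"dz":0.2,"yaw":0}]'
python3 -m crank '[{"dx":-0.1,"dy":-0.02,"dz":0.06,"yaw":0},{"dx":-0.217,"dy":-0.045,"dz":0.16,"yaw":0},{"dx":-0.217,"dy":-0.045,"dz":0.24,"yaw":0},{"dx":-0.217,"dy":-0.045,"dz":0.24,"yaw":0},{"dx":-0.217,"dy":-0.045,"dz":0.24,"yaw":0}]'
python3 d.py 0.4528 0.2215 0.03
python3 - <<'E'
from h import *
a=[]
for n in("top","scene"):
    p,d=read_camera(n);u,v=proj(n,(.4528,.2215,.08));u,v=int(u),int(v);x=max(u-50,0)
    a.append(cv2.resize(p[v-50:v+50,x:x+100],(390,390),interpolation=2))
cv2.imwrite("pics/near.png",np.hstack(a)[:,:,::-1])
E
```

```text
t: 0.93
tool_pos: [0.4102, 0.2558, 0.1809]
orientation: [0.688, 3.065, 0.0]
ft_force: [0.1, 0.5, -0.3]
finger_gap: 0.0514
grasp_force: 0.0
t: 1.35
tool_pos: [0.4524, 0.2232, 0.1204]
orientation: [-0.689, -3.062, 0.003]
ft_force: [-0.5, 0.6, 1.3]
finger_gap: 0.0511
grasp_force: 0.0
d units [-0.005 -0.004  0.362] pos [0.4524 0.2232 0.1204] z [-0.003 -0.001 -1.   ] y [ 0.428  0.904 -0.003]
```

View pics/near.png

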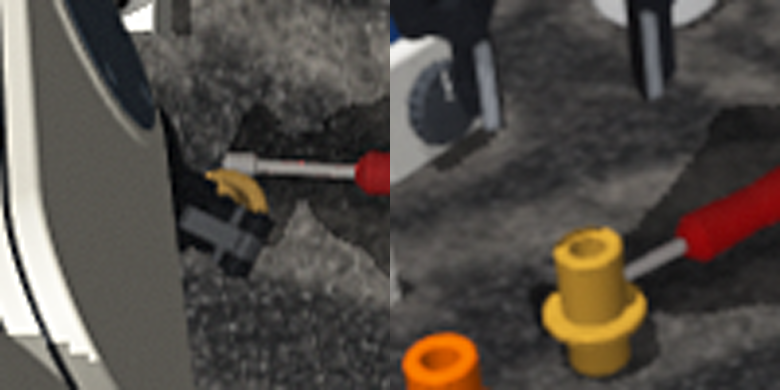

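The left crop (top view) is mostly covered by the arm. The right crop shows the fingertips at about (490,128) and (652,97), above the sleeve hub at (589,245). I'll check the alignment by projecting the measured TCP.

Run:
```python
from h import *
u,v=proj("scene",(.4528,.2215,.08));u0=max(int(u)-50,0);v0=int(v)-50
Y=np.array([.428,.904,0]);P=np.array([.4524,.2232,.1204+.006])
f=lambda P:((np.array(proj("scene",P))-[u0,v0])*3.9).round(0)
for k in(-.0255,0,.0255): print(f(P+Y*k))
print("hub top",f((.4528,.2215,.057)), f((.4528,.2215,.12)))
```

```text
[249.  84.]
[181.  97.]
[112. 110.]
hub top [201. 244.] [186. 109.]
```

```bash
python3 -m crank '[{"dx":-0.003,"dy":-0.003,"dz":0.08,"yaw":0},{"dx":-0.003,"dy":-0.003,"dz":0.17,"yaw":0},{"dx":-0.003,"dy":-0.003,"dz":0.26,"yaw":0},{"dx":-0.003,"dy":-0.003,"dz":0.33,"yaw":0},{"dx":-0.003,"dy":-0.003,"dz":0.36,"yaw":0}]'
python3 -m crank '[{"dx":0,"dy":0,"dz":0,"yaw":0},{"dx":0,"dy":0,"dz":0,"yaw":0},{"dx":0,"dy":0,"dz":0,"yaw":0},{"dx":0,"dy":0,"dz":0,"yaw":0},{"dx":0,"dy":0,"dz":0,"yaw":0}]' 1 60
python3 -m crank '[{"dx":0,"dy":0,"dz":0,"yaw":0},{"dx":0,"dy":0,"dz":0,"yaw":0},{"dx":0,"dy":0,"dz":0,"yaw":0},{"dx":0,"dy":0,"dz":0,"yaw":0},{"dx":0,"dy":0,"dz":0,"yaw":0}]'
```

```text
t: 1.87
tool_pos: [0.4531, 0.2235, 0.0309]
orientation: [-0.686, -3.065, 0.0]
ft_force: [-0.2, 0.2, 0.2]
finger_gap: 0.0513
grasp_force: 0.0
t: 2.28
tool_pos: [0.4546, 0.2234, 0.0325]
orientation: [0.688, 3.064, 0.002]
ft_force: [-1.7, 0.7, 4.8]
finger_gap: 0.0241
grasp_force: 59.2
t: 2.7
tool_pos: [0.4547, 0.2233, 0.0325]
orientation: [0.688, 3.064, 0.002]
ft_force: [-1.6, 1.0, 8.1]
finger_gap: 0.0242
grasp_force: 59.5
```

```bash
python3 -m crank '[{"dx":0,"dy":0,"dz":-0.06,"yaw":0},{"dx":0,"dy":0,"dz":-0.16,"yaw":0},{"dx":0,"dy":0,"dz":-0.28,"yaw":0},{"dx":0,"dy":0,"dz":-0.4,"yaw":0},{"dx":0,"dy":0,"dz":-0.48,"yaw":0}]'
python3 -m crank '[{"dx":0,"dy":0,"dz":0,"yaw":0},{"dx":0,"dy":0,"dz":0,"yaw":0},{"dx":0,"dy":0,"dz":0,"yaw":0},{"dx":0,"dy":0,"dz":0,"yaw":0},{"dx":0,"dy":0,"dz":0,"yaw":0}]'
python3 - <<'E'
from h import *
s=robot.get_state();P=s["tool_pos"]
p,d=read_camera("scene");u,v=map(int,proj("scene",P-[0,0,.02]));print(u-50,v-50)
cv2.imwrite("pics/lift.png",cv2.resize(p[v-50:v+50,u-50:u+50],(500,500),interpolation=2)[:,:,::-1])
np.savez("lift.npz",p=p,d=d)
W=cloud("scene",d);hsv=cv2.cvtColor(p,cv2.COLOR_RGB2HSV);m=cv2.inRange(hsv,(16,130,60),(30,255,255))>0
m&=(np.hypot(W[...,0]-P[0],W[...,1]-P[1])<.04)&(W[...,2]>.05);Q=W[m]
print(len(Q),"zmin",np.percentile(Q[:,2],[1,99]),P, s["orientation"])
for a,b in((.03,.05),(.012,.02)):
    pass
h=Q[:,2]-Q[:,2].min();r=Q[h<.018];
print(cv2.minEnclosingCircle(r[:,:2].astype(np.float32)));r=Q[(h>.02)&(h<.029)];print(cv2.minEnclosingCircle(r[:,:2].astype(np.float32)))
E
```

```text
t: 3.12
tool_pos: [0.4545, 0.223, 0.154]
orientation: [0.688, 3.063, 0.002]
ft_force: [0.2, 0.9, -2.2]
finger_gap: 0.0244
grasp_force: 59.2
t: 3.53
tool_pos: [0.4529, 0.2224, 0.1499]
orientation: [-0.688, -3.063, 0.003]
ft_force: [0.8, 0.4, -1.8]
finger_gap: 0.0243
grasp_force: 59.2
177 212
753 zmin [0.12015365 0.17516902] [0.45293676 0.22238647 0.14994483] [-6.87990489e-01 -3.06311626e+00  2.62674643e-03]
((0.4490671455860138, 0.22458133101463318), 0.011459823697805405)
((0.45035824179649353, 0.22411446273326874), 0.019730929285287857)
```

View pics/lift.png

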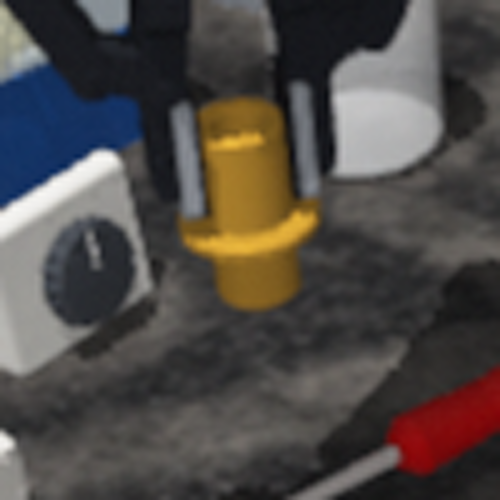

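The sleeve is held upright, with its flange right under the fingertips and its foot at about (258,300) in the crop. Next I'll locate the bore mouth in both saved views.

Run:
```python
from h import *
for n in("top","scene"):
    p=np.load(n+"0.npz")["p"];g=cv2.cvtColor(p,cv2.COLOR_RGB2GRAY)
    u,v=map(int,proj(n,(.541,-.042,.046)));S=8
    c=cv2.resize(g[v-22:v+22,u-22:u+22],None,fx=S,fy=S,interpolation=cv2.INTER_CUBIC)
    for th in(140,170,200):
        m=(c>th).astype(np.uint8)
        cs,h=cv2.findContours(m,cv2.RETR_CCOMP,cv2.CHAIN_APPROX_NONE)
        for i,q in enumerate(cs):
            a=cv2.contourArea(q)
            if a>2500:
                px=(q[:,0]+.5)/S-.5+[u-22,v-22]
                w=np.array([ray(n,x,y,.046)[:2] for x,y in px],np.float32)
                print(n,th,"hole" if h[0][i][3]>=0 else "outer",cv2.fitEllipse(w),cv2.minEnclosingCircle(w)[0])
```

```text
top 140 outer ((0.5405416488647461, -0.04221907630562782), (0.060463085770606995, 0.061277836561203), 79.37612915039062) (0.5405949354171753, -0.04208827763795853)
top 140 hole ((0.5407556891441345, -0.04228635132312775), (0.023873955011367798, 0.024797212332487106), 1.2210862636566162) (0.5407163500785828, -0.04227021336555481)
top 140 outer ((0.5790625810623169, -0.014144866727292538), (0.013356897979974747, 0.014154733158648014), 19.411617279052734) (0.5792691707611084, -0.014248793944716454)
top 170 outer ((0.5405746102333069, -0.04231518507003784), (0.05965358018875122, 0.06026526540517807), 80.71949005126953) (0.5404983758926392, -0.042215343564748764)
top 170 hole ((0.5407628417015076, -0.04235783591866493), (0.02474880963563919, 0.025510404258966446), 0.33616501092910767) (0.540743887424469, -0.042280163615942)
top 200 outer ((0.5406056046485901, -0.04239208623766899), (0.058849237859249115, 0.05928938463330269), 78.92825317382812) (0.5406886339187622, -0.04232974350452423)Traceback (most recent call last):
  File "<stdin>", line 13, in <module>
  File "h.py", line 4, in ray
    c=camera_info(n);K=c["K"];E=c["extrinsics"];R=E[:3,:3];t=E[:3,3]
ValueError: time passes only in moves, steps and waits
```

```bash
sed -i 's/^def ray/import functools\ncamera_info=functools.lru_cache(None)(camera_info)\ndef ray/' h.py
python3 - <<'E'
from h import *
n="scene"
p=np.load(n+"0.npz")["p"];g=cv2.cvtColor(p,cv2.COLOR_RGB2GRAY)
u,v=map(int,proj(n,(.541,-.042,.046)));S=8
c=cv2.resize(g[v-22:v+22,u-22:u+22],None,fx=S,fy=S,interpolation=cv2.INTER_CUBIC)
print(g[v-22:v+22:2,u])
for th in(110,140,170,200):
    cs,h=cv2.findContours((c>th).astype(np.uint8),cv2.RETR_CCOMP,cv2.CHAIN_APPROX_NONE)
    for i,q in enumerate(cs):
        if cv2.contourArea(q)>2500:
            px=(q[:,0]+.5)/S-.5+[u-22,v-22]
            w=np.array([ray(n,x,y,.046)[:2] for x,y in px],np.float32)
            print(n,th,"hole" if h[0][i][3]>=0 else "outer",cv2.fitEllipse(w))
E
python3 d.py 0.541 -0.041 0.12
```

```text
[ 39  54  66  69  68  76  77  83 196 225 206 165  86 167 228 236 171 168
 166 164 171 170]
scene 110 outer ((0.5262861251831055, -0.024518491700291634), (0.0623321533203125, 0.11697088181972504), 43.774539947509766)
scene 110 outer ((0.5711261034011841, -0.11272857338190079), (0.030060797929763794, 0.04603723809123039), 89.32906341552734)
scene 140 outer ((0.52812260389328, -0.025069838389754295), (0.05668327584862709, 0.11529737710952759), 41.478797912597656)
scene 140 outer ((0.568642258644104, -0.11184810847043991), (0.024435248225927353, 0.039945583790540695), 95.29212951660156)
scene 170 outer ((0.5403772592544556, -0.039272986352443695), (0.0581766702234745, 0.06361108273267746), 39.0523567199707)
scene 170 hole ((0.5411081314086914, -0.039757948368787766), (0.022220822051167488, 0.026498913764953613), 134.38601684570312)
scene 200 outer ((0.5405457615852356, -0.03943607956171036), (0.056254588067531586, 0.05964123457670212), 34.499900817871094)
scene 200 hole ((0.5413656234741211, -0.04017740488052368), (0.026091819629073143, 0.0285272728651762), 136.61026000976562)
d units [-0.769 -0.802  0.121] pos [0.4531 0.2225 0.1501] z [-0.002 -0.001 -1.   ] y [ 0.428  0.904 -0.002]
```

```bash
python3 -m crank '[{"dx":-0.08,"dy":-0.08,"dz":0,"yaw":0},{"dx":-0.19,"dy":-0.2,"dz":0,"yaw":0},{"dx":-0.3,"dy":-0.31,"dz":0,"yaw":0},{"dx":-0.41,"dy":-0.42,"dz":0,"yaw":0},{"dx":-0.52,"dy":-0.54,"dz":0,"yaw":0}]'
python3 -m crank '[{"dx":-0.1,"dy":-0.1,"dz":0.05,"yaw":0},{"dx":-0.19,"dy":-0.2,"dz":0.1,"yaw":0},{"dx":-0.25,"dy":-0.26,"dz":0.16,"yaw":0},{"dx":-0.25,"dy":-0.26,"dz":0.2,"yaw":0},{"dx":-0.25,"dy":-0.26,"dz":0.2,"yaw":0}]'
python3 -m crank '[{"dx":0,"dy":0,"dz":0,"yaw":0},{"dx":0,"dy":0,"dz":0,"yaw":0},{"dx":0,"dy":0,"dz":0,"yaw":0},{"dx":0,"dy":0,"dz":0,"yaw":0},{"dx":0,"dy":0,"dz":0,"yaw":0}]'
python3 d.py 0.5421 -0.041 0.082
python3 - <<'E'
from h import *
s=robot.get_state();P=s["tool_pos"]
a=[]
for n in("scene","top"):
    p,d=read_camera(n);u,v=map(int,proj(n,P-[0,0,.03]))
    np.savez(n+"1.npz",p=p,d=d)
    a.append(cv2.resize(p[v-39:v+39,u-39:u+39],(390,390),interpolation=2));print(u-39,v-39)
cv2.imwrite("pics/pre.png",np.hstack(a)[:,:,::-1])
E
```

```text
t: 4.0
tool_pos: [0.5137, 0.0438, 0.1506]
orientation: [-0.687, -3.065, 0.0]
ft_force: [1.2, 1.1, -2.9]
finger_gap: 0.0241
grasp_force: 59.3
t: 4.42
tool_pos: [0.5406, -0.0411, 0.0985]
orientation: [-0.691, -3.059, 0.001]
ft_force: [-0.2, 1.2, -2.3]
finger_gap: 0.0242
grasp_force: 59.3
t: 4.83
tool_pos: [0.5426, -0.0395, 0.102]
orientation: [0.686, 3.065, 0.0]
ft_force: [0.7, -0.2, -1.2]
finger_gap: 0.0244
grasp_force: 59.3
d units [-0.001 -0.006  0.08 ] pos [ 0.5426 -0.0395  0.102 ] z [ 0.001 -0.    -1.   ] y [0.426 0.905 0.   ]
273 176
287 163
```

View pics/pre.png

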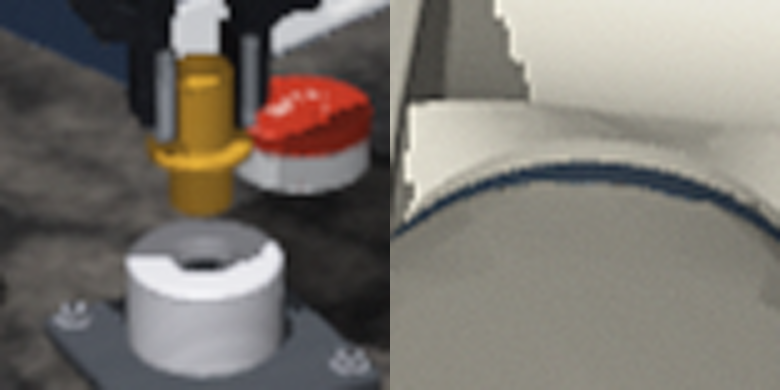

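The left crop (scene) shows the sleeve above the boss: foot columns 170–232 with its lower edge at row 216, boss columns 126–285. The right crop (top) is blocked by the arm. I'll put numbers on the offset within the scene camera.

Run:
```python
from h import *
n="scene";p=np.load(n+"1.npz")["p"];g=cv2.cvtColor(p,cv2.COLOR_RGB2GRAY).astype(float);hsv=cv2.cvtColor(p,cv2.COLOR_RGB2HSV)
S=8
c=cv2.resize(p[176:254,273:351],None,fx=S,fy=S,interpolation=cv2.INTER_CUBIC)
h=cv2.cvtColor(c,cv2.COLOR_RGB2HSV)
m=cv2.inRange(h,(14,130,50),(32,255,255))
pix=lambda k:(k+.5)/S-.5
for r in(35,36.5,38,39):
    x=np.where(m[int(r*S)])[0]; print("foot",r+176,273+pix(x.min()),273+pix(x.max()),273+pix((x.min()+x.max())/2))
ys=np.where(m.any(1))[0];print("bottom row",176+pix(ys.max()))
b=cv2.inRange(h,(0,0,115),(180,60,255))
for r in(58,60,62):
    x=np.where(b[int(r*S)])[0]; x=x[(x>15*S)&(x<62*S)];print("boss",r+176,(x.min()/S+273),(x.max()/S+273),273+pix((x.min()+x.max())/2))
# predicted
C=np.array([-.072,.573]);B=np.array([.541,-.040]);t=(C-B)/np.linalg.norm(C-B)
for q in(B,): 
    print("bore axis col z.046,.02,.0695",[proj(n,(*q,z)) for z in(.02,.046,.0695)])
    print("foot front expected if aligned",[proj(n,(*(q+t*r),z)) for r,z in((.0105,.0695),(.012,.071))])
```

```text
foot 211 306.5625 318.8125 312.6875
foot 212.5 306.5625 318.8125 312.6875
foot 214 306.5625 318.8125 312.6875
foot 215 306.5625 318.8125 312.6875
bottom row 218.5625
boss 234 298.625 328.625 313.1875
boss 236 298.875 328.125 313.0625
boss 238 288.125 327.875 307.5625
bore axis col z.046,.02,.0695 [(np.float64(313.4425106379569), np.float64(238.85452611177513)), (np.float64(313.39275743565827), np.float64(227.25178293112754)), (np.float64(313.3465843056263), np.float64(216.48393393133998))]
foot front expected if aligned [(np.float64(313.35893269107714), np.float64(219.15223274840434)), (np.float64(313.35770846860413), np.float64(218.83602103000203))]
```

```bash
python3 -m crank '[{"dx":0,"dy":-0.004,"dz":0.03,"yaw":0},{"dx":0,"dy":-0.004,"dz":0.06,"yaw":0},{"dx":0,"dy":-0.004,"dz":0.08,"yaw":0},{"dx":0,"dy":-0.004,"dz":0.08,"yaw":0},{"dx":0,"dy":-0.004,"dz":0.08,"yaw":0}]'
python3 -m crank '[{"dx":0,"dy":0,"dz":0.004,"yaw":0},{"dx":0,"dy":0,"dz":0.008,"yaw":0},{"dx":0,"dy":0,"dz":0.012,"yaw":0},{"dx":0,"dy":0,"dz":0.014,"yaw":0},{"dx":0,"dy":0,"dz":0.014,"yaw":0}]'
python3 -m crank '[{"dx":0,"dy":0,"dz":0.003,"yaw":0},{"dx":0,"dy":0,"dz":0.006,"yaw":0},{"dx":0,"dy":0,"dz":0.008,"yaw":0},{"dx":0,"dy":0,"dz":0.008,"yaw":0},{"dx":0,"dy":0,"dz":0.008,"yaw":0}]'
```

```text
t: 5.35
tool_pos: [0.5414, -0.0412, 0.0805]
orientation: [-0.688, -3.064, 0.0]
ft_force: [-0.5, 0.8, -2.5]
finger_gap: 0.0244
grasp_force: 59.3
t: 5.77
tool_pos: [0.5419, -0.0412, 0.0778]
orientation: [-0.688, -3.065, 0.0]
ft_force: [-0.4, -0.8, -1.9]
finger_gap: 0.0242
grasp_force: 59.3
t: 6.18
tool_pos: [0.5419, -0.0411, 0.0758]
orientation: [-0.688, -3.065, 0.0]
ft_force: [-0.1, 0.5, -2.7]
finger_gap: 0.0245
grasp_force: 59.3
```

```bash
python3 -m crank '[{"dx":0,"dy":0,"dz":0.003,"yaw":0},{"dx":0,"dy":0,"dz":0.006,"yaw":0},{"dx":0,"dy":0,"dz":0.009,"yaw":0},{"dx":0,"dy":0,"dz":0.01,"yaw":0},{"dx":0,"dy":0,"dz":0.01,"yaw":0}]'
python3 -m crank '[{"dx":0,"dy":0,"dz":0.003,"yaw":0},{"dx":0,"dy":0,"dz":0.006,"yaw":0},{"dx":0,"dy":0,"dz":0.008,"yaw":0},{"dx":0,"dy":0,"dz":0.008,"yaw":0},{"dx":0,"dy":0,"dz":0.008,"yaw":0}]'
```

```text
t: 6.6
tool_pos: [0.5418, -0.0412, 0.0732]
orientation: [-0.688, -3.065, 0.0]
ft_force: [0.3, -0.2, -2.7]
finger_gap: 0.0242
grasp_force: 59.3
t: 7.02
tool_pos: [0.5419, -0.0412, 0.0713]
orientation: [0.688, 3.065, -0.0]
ft_force: [0.2, 0.3, -1.4]
finger_gap: 0.0242
grasp_force: 59.3
```

There's no contact 7 mm below the expected boss height, so the foot is already in the bore. I'll continue down gently.

```bash
python3 -m crank '[{"dx":0,"dy":0,"dz":0.003,"yaw":0},{"dx":0,"dy":0,"dz":0.006,"yaw":0},{"dx":0,"dy":0,"dz":0.009,"yaw":0},{"dx":0,"dy":0,"dz":0.01,"yaw":0},{"dx":0,"dy":0,"dz":0.01,"yaw":0}]'
python3 -m crank '[{"dx":0,"dy":0,"dz":0.003,"yaw":0},{"dx":0,"dy":0,"dz":0.006,"yaw":0},{"dx":0,"dy":0,"dz":0.008,"yaw":0},{"dx":0,"dy":0,"dz":0.008,"yaw":0},{"dx":0,"dy":0,"dz":0.008,"yaw":0}]'
```

```text
t: 7.43
tool_pos: [0.5421, -0.0412, 0.0694]
orientation: [0.688, 3.065, 0.0]
ft_force: [-1.6, 0.6, 4.9]
finger_gap: 0.0241
grasp_force: 60.1
t: 7.85
tool_pos: [0.5421, -0.0412, 0.0674]
orientation: [0.688, 3.065, -0.0]
ft_force: [-1.8, 0.1, 5.6]
finger_gap: 0.0243
grasp_force: 60.1
```

The force rise of about 8 N matches the grip ring. I'll press on in small steps.

```bash
python3 -m crank '[{"dx":0,"dy":0,"dz":0.003,"yaw":0},{"dx":0,"dy":0,"dz":0.006,"yaw":0},{"dx":0,"dy":0,"dz":0.009,"yaw":0},{"dx":0,"dy":0,"dz":0.012,"yaw":0},{"dx":0,"dy":0,"dz":0.012,"yaw":0}]'
python3 -m crank '[{"dx":0,"dy":0,"dz":0.003,"yaw":0},{"dx":0,"dy":0,"dz":0.006,"yaw":0},{"dx":0,"dy":0,"dz":0.009,"yaw":0},{"dx":0,"dy":0,"dz":0.012,"yaw":0},{"dx":0,"dy":0,"dz":0.012,"yaw":0}]'
python3 -m crank '[{"dx":0,"dy":0,"dz":0.003,"yaw":0},{"dx":0,"dy":0,"dz":0.005,"yaw":0},{"dx":0,"dy":0,"dz":0.007,"yaw":0},{"dx":0,"dy":0,"dz":0.008,"yaw":0},{"dx":0,"dy":0,"dz":0.008,"yaw":0}]'
```

```text
t: 8.27
tool_pos: [0.5422, -0.0412, 0.0645]
orientation: [0.688, 3.065, -0.0]
ft_force: [-1.6, 0.5, 5.4]
finger_gap: 0.024
grasp_force: 60.1
t: 8.68
tool_pos: [0.5421, -0.0412, 0.0614]
orientation: [0.688, 3.065, 0.0]
ft_force: [-2.8, 0.4, 5.4]
finger_gap: 0.0243
grasp_force: 60.1
t: 9.1
tool_pos: [0.5422, -0.0412, 0.0595]
orientation: [0.688, 3.065, 0.0]
ft_force: [-1.9, -0.4, 5.4]
finger_gap: 0.0242
grasp_force: 60.1
```

```bash
python3 -m crank '[{"dx":0,"dy":0,"dz":0.002,"yaw":0},{"dx":0,"dy":0,"dz":0.004,"yaw":0},{"dx":0,"dy":0,"dz":0.006,"yaw":0},{"dx":0,"dy":0,"dz":0.006,"yaw":0},{"dx":0,"dy":0,"dz":0.006,"yaw":0}]'
python3 -m crank '[{"dx":0,"dy":0,"dz":0.001,"yaw":0},{"dx":0,"dy":0,"dz":0.003,"yaw":0},{"dx":0,"dy":0,"dz":0.004,"yaw":0},{"dx":0,"dy":0,"dz":0.004,"yaw":0},{"dx":0,"dy":0,"dz":0.004,"yaw":0}]'
```

```text
t: 9.52
tool_pos: [0.5422, -0.0413, 0.058]
orientation: [0.688, 3.065, 0.0]
ft_force: [-1.5, 0.1, 5.7]
finger_gap: 0.0242
grasp_force: 60.1
t: 9.93
tool_pos: [0.5422, -0.0413, 0.057]
orientation: [0.688, 3.065, 0.0]
ft_force: [-1.7, -0.8, 6.1]
finger_gap: 0.0247
grasp_force: 60.1
```

```bash
python3 -m crank '[{"dx":0,"dy":0,"dz":0.001,"yaw":0},{"dx":0,"dy":0,"dz":0.002,"yaw":0},{"dx":0,"dy":0,"dz":0.003,"yaw":0},{"dx":0,"dy":0,"dz":0.003,"yaw":0},{"dx":0,"dy":0,"dz":0.003,"yaw":0}]'
```

```text
t: 10.35
tool_pos: [0.5422, -0.0412, 0.0567]
orientation: [0.688, 3.065, 0.0]
ft_force: [-3.3, 0.4, 11.1]
finger_gap: 0.0239
grasp_force: 60.9
```

```bash
python3 -m crank '[{"dx":0,"dy":0,"dz":0.001,"yaw":0},{"dx":0,"dy":0,"dz":0.002,"yaw":0},{"dx":0,"dy":0,"dz":0.003,"yaw":0},{"dx":0,"dy":0,"dz":0.003,"yaw":0},{"dx":0,"dy":0,"dz":0.003,"yaw":0}]'
```

```text
t: 10.77
tool_pos: [0.5423, -0.0413, 0.0566]
orientation: [0.688, 3.064, 0.0]
ft_force: [-5.5, -1.1, 19.0]
finger_gap: 0.0241
grasp_force: 61.6
```

```bash
python3 -m crank '[{"dx":0,"dy":0,"dz":0.001,"yaw":0},{"dx":0,"dy":0,"dz":0.002,"yaw":0},{"dx":0,"dy":0,"dz":0.003,"yaw":0},{"dx":0,"dy":0,"dz":0.003,"yaw":0},{"dx":0,"dy":0,"dz":0.003,"yaw":0}]'
```

```text
t: 11.18
tool_pos: [0.5423, -0.0413, 0.0565]
orientation: [0.688, 3.064, 0.0]
ft_force: [-7.4, -0.6, 25.8]
finger_gap: 0.0244
grasp_force: 62.3
```

The sleeve is bottomed rigidly at 26 N. Now I ease off, open to about 51 mm, retreat and check.

```bash
python3 -m crank '[{"dx":0,"dy":0,"dz":-0.002,"yaw":0},{"dx":0,"dy":0,"dz":-0.004,"yaw":0},{"dx":0,"dy":0,"dz":-0.006,"yaw":0},{"dx":0,"dy":0,"dz":-0.006,"yaw":0},{"dx":0,"dy":0,"dz":-0.006,"yaw":0}]' - 20
python3 -m crank '[{"dx":0,"dy":0,"dz":0,"yaw":0},{"dx":0,"dy":0,"dz":0,"yaw":0},{"dx":0,"dy":0,"dz":0,"yaw":0},{"dx":0,"dy":0,"dz":0,"yaw":0},{"dx":0,"dy":0,"dz":0,"yaw":0}]' 0.4 20
python3 -m crank '[{"dx":0,"dy":0,"dz":-0.03,"yaw":0},{"dx":0,"dy":0,"dz":-0.1,"yaw":0},{"dx":0,"dy":0,"dz":-0.2,"yaw":0},{"dx":0,"dy":0,"dz":-0.3,"yaw":0},{"dx":0,"dy":0,"dz":-0.4,"yaw":0}]'
python3 -m crank '[{"dx":0.1,"dy":0.1,"dz":0,"yaw":0},{"dx":0.2,"dy":0.2,"dz":0,"yaw":0},{"dx":0.3,"dy":0.3,"dz":0,"yaw":0},{"dx":0.4,"dy":0.4,"dz":0,"yaw":0},{"dx":0.5,"dy":0.5,"dz":0,"yaw":0}]'
python3 -m crank '[{"dx":0.1,"dy":0.1,"dz":0,"yaw":0},{"dx":0.2,"dy":0.2,"dz":0,"yaw":0},{"dx":0.25,"dy":0.25,"dz":0,"yaw":0},{"dx":0.25,"dy":0.25,"dz":0,"yaw":0},{"dx":0.25,"dy":0.25,"dz":0,"yaw":0}]'
python3 - <<'E'
from h import *
a=[]
for n in("scene","top"):
    p,d=read_camera(n);u,v=map(int,proj(n,(.541,-.04,.05)));W=cloud(n,d)
    hsv=cv2.cvtColor(p,cv2.COLOR_RGB2HSV)
    b=(cv2.inRange(hsv,(14,130,50),(32,255,255))>0)&(np.hypot(W[...,0]-.541,W[...,1]+.041)<.04)
    print(n,b.sum(),np.percentile(W[b][:,2],[2,50,98]) if b.any() else "")
    a.append(cv2.resize(p[v-39:v+39,u-39:u+39],(390,390),interpolation=2))
cv2.imwrite("pics/end.png",np.hstack(a)[:,:,::-1])
cv2.imwrite("pics/endfull.png",p[:,:,::-1])
E
```

```text
t: 11.6
tool_pos: [0.5422, -0.0412, 0.0566]
orientation: [0.688, 3.065, 0.0]
ft_force: [-3.2, -0.8, 10.6]
finger_gap: 0.0242
grasp_force: 60.2
t: 12.02
tool_pos: [0.5419, -0.0411, 0.0554]
orientation: [-0.688, -3.065, 0.0]
ft_force: [1.0, 0.8, 0.3]
finger_gap: 0.0512
grasp_force: 0.0
t: 12.43
tool_pos: [0.5416, -0.0411, 0.1569]
orientation: [-0.688, -3.065, 0.0]
ft_force: [0.5, -0.9, -0.4]
finger_gap: 0.0511
grasp_force: 0.0
t: 12.85
tool_pos: [0.4817, 0.1265, 0.1563]
orientation: [0.689, 3.064, 0.001]
ft_force: [0.1, -0.1, 0.1]
finger_gap: 0.0514
grasp_force: 0.0
t: 13.27
tool_pos: [0.4523, 0.2092, 0.156]
orientation: [0.684, 3.066, 0.0]
ft_force: [0.4, -0.8, 0.1]
finger_gap: 0.0511
grasp_force: 0.0
scene 323 [0.04869535 0.06369488 0.08156772]
top 305 [0.03553068 0.05542017 0.08413678]
```

View pics/end.png

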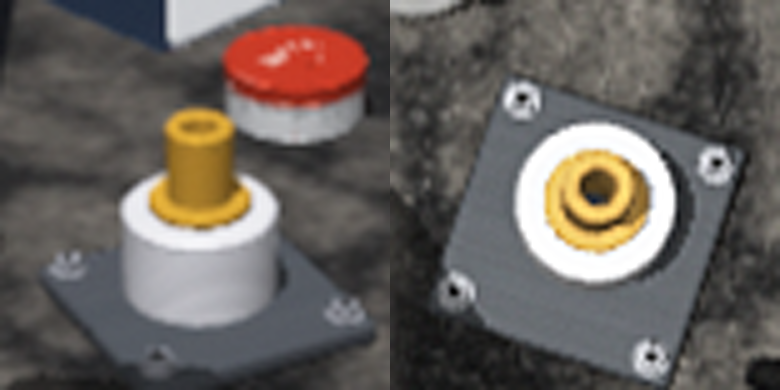

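View pics/endfull.png

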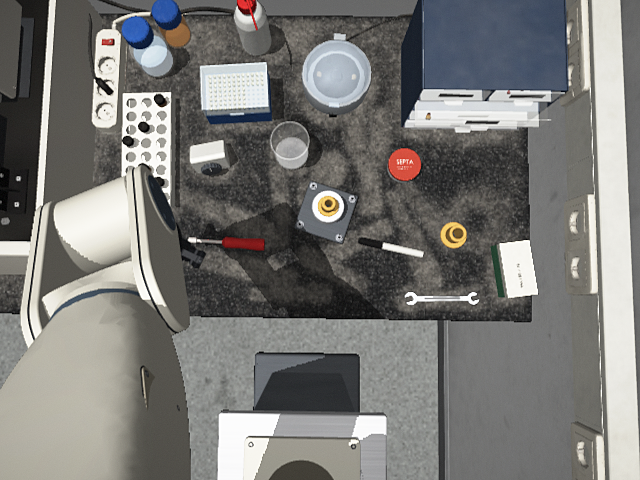

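The sleeve is seated flush on the boss at (328,206), its top reads 81 mm as expected, and the driver, marker and wide sleeve haven't moved.

```bash
python3 -c "from rig import robot;print(robot.job_done())"
```

```text
the job is handed in; nothing more can be done
None
```

The slim sleeve is pressed into the bore with its flange flush on the boss and released; peak wrist reading was about 26 N, and the job was handed in at about 13 s of the 69 s allowed.

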